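# Check a salvaged torch on the two-bay tester

## Robot

A 6-joint arm with a two-finger parallel gripper is mounted at the origin on the work surface. World frame = base frame: x ahead of the robot, y to its left, z up, the work surface at z = 0. Lengths are in mm, angles in rad, forces in N, time in s.
With the tool pointing down it reaches from about 275 to 875 mm from the base axis. Payload 12.5 kg.
Tool frame: the origin (TCP) lies midway between the tips of the shut fingers; the grasp point (between the pads) lies 19 mm behind it (robot.hold_point_z is the distance from the TCP to the grasp point, in mm); z points along the fingers, y is the line along which they close (so a half turn about z gives the same grasp; the last joint's range is limited). The gripper opens to 85 mm and grips with 20 to 120 N. Pads are 22 mm wide; open, the fingers measure 114 mm over their backs; the gripper's body (76 mm by 85 mm) begins 54 mm behind the grasp point. The pads swing forward as they close: fully open they stand 13 mm farther back than shut.
Start: joints at [1.022, 0.351, 1.652, -0, 1.139, -0.085], TCP at [246.01, 491.898, 231.29] pointing down, gripper open.
Joint ranges: [-2.75, 2.75], [-0.79, 2.1], [0.01, 2.65], [-1.57, 4.71], [0.07, 3.14], [-2.87, 2.87]. Speed limits (rad/s): [2.22, 2.22, 2.79, 3.14, 3.14, 3.14].

## Interface

Orientations are given as a rotation vector (axis times angle).
In Python, from workcell import robot gives the robot as it stands.
- The arm moves only by the tool play_rows, never from a script. Its argument "deltas" is text: rows parted by semicolons, each of 7 numbers parted by spaces: the closure, from -1 (fully open) to 1 (shut), then the shift along the tool's x, y, z in mm, then the turn, a rotation vector about the tool's x, y, z in degrees. A call has 1 to 10 rows; each row shifts and turns the commanded pose from where the row before left it, along the tool's axes as they then stand; what a row does not reach is not made up. A row lasts 1/12 s, in which the tool goes at most 41.7 mm and 7.16 degrees, less where a joint would pass 70% of its speed; a pose out of reach is approached as far as the arm can. A call with a gripper value outside its range is refused whole. The fingers move at their own pace and stop on an object; "force" is the grip in N (left out, the last holds). Time passes only in rows, so rows that do not move let the fingers close. It gives the time, the measured TCP pose, the force, the opening and the grip force at its end, in the units of the state.
- robot.observe(): the state, without advancing time (a new reading comes with each control period).
- robot.capture(name): name is "side" or "top"; returns the picture (420x560x3 uint8, red, green, blue); there is no depth.
- robot.get_calibration(name): a dict with "fx", "fy", "cx", "cy" (pixels), "k1" (the pictures are not rectified: a ray, as slopes to the right and down, at radius r is drawn at 1 + k1 r^2 times it, then the intrinsics apply), "cam_to_world" (4x4, takes a point from camera to world coordinates). Camera axes: x right, y down, z forward; pixel columns grow to the right and rows downward; lengths in mm; the calibration is good to about 2 mm. A picture is of the moment at which its call begins. get_calibration takes no time and is no camera call.
- robot.close_job(): hands the job in; it is judged then, once.
Trained networks look in the newest picture that a camera, given by its name, has taken for a name from the list of things; names that differ only in an ending like _2 or _b are one class to them, and where a whole thing is asked for, a point or a joint stands for the part that bears it (a point fixed in the world has none). Each returns a list of dicts, best first, with "confidence" (0 to 1); they miss things now and then, are a little off and sometimes report something else, mostly with a low value. They report only what shows in the picture. A call takes as long as a camera call. They do not tell look-alikes from the thing itself.
- robot.boxes_of(camera, thing): "xyz" ([x, y, z] in mm, in world coordinates, good to about 4 mm: the middle of the surface that is visible of it).
- robot.outline_of(camera, thing): "region" (420x560 bool, what is visible of it).
The state is a dict: "t": time; "joint_pos": joint angles; "joint_velocities": joint speeds; "effort": joint torques, N m; "ee_pos": TCP position; "ee_rot": TCP orientation; "force": force on the tool from outside, world axes, zero at the start; "torque": the same for the moment, N m; "gripper_width": finger opening in mm; "grasp_force": force on a finger pad.
Only numpy, scipy, OpenCV 4.12 (cv2) and the standard library are available. Lean on these libraries where they do the work, as an engineer would, in place of code of your own. Each camera call takes 0.05 s, during which the arm holds its last target. There are 200 camera calls.

## Task

Check the red pocket torch on the tester: lift it out of its leaning rest and stand it upright, lens end up, right down on the floor of the empty cup, setting it down rather than dropping it, and let go. Then push the tester's orange spring toggle well over towards that cup, hold it there for a good second, and let it spring back to the middle. Push the toggle only once the torch stands in the cup, never towards the other cup, and leave the blue torch and everything else on the table where they are.

Things in the scene. Friction and masses are not known exactly. Their poses are not given: they have to be found in the camera images.
- torch: Red cylindrical pocket torch, 24 diameter, 150 long, 0.06 to 0.13 kg, steel band at the lens end. Origin at the centre of its flat tail end, own z axis along the torch to the lens. It starts leaning in the rest, 28 degrees from vertical, lens end up and towards the robot; the upper 65 mm stick out free. (Lengths in mm.)
- rest: Fixed aluminium trough on a black foot 110 x 75, on the robot's left or right, leaning 28 degrees from vertical with its top towards its own -x (roughly the robot). Own y runs across it. Origin on the table, 30 below the foot ledge on which the torch's tail stands. A plate under the torch and 3 thick side walls cover its lower 85; the side facing up, away from the robot, is open. (Lengths in mm.)
- cup_free_in (a point): Fixed round dark-grey cup, 60 tall, 43 outside and 31 inside diameter. This point is the centre of its flat inner floor, 5 above the table (the rim is 55 above it). It stands 105 to one side of the tester's centre, on either side. This one is empty. (Lengths in mm.)
- cup_used_in (a point): Fixed round dark-grey cup, 60 tall, 43 outside and 31 inside diameter. This point is the centre of its flat inner floor, 5 above the table (the rim is 55 above it). It stands 105 to one side of the tester's centre, on either side. This one holds the blue torch. (Lengths in mm.)
- old_torch: Blue torch of the same size, standing in the other cup; its top is 155 above the table. Origin at the centre of its tail. Leave alone. (Lengths in mm.)
- tester: Fixed grey box 100 (x) x 84 (y) x 70 high between the two cups, the toggle in the middle of its top. Origin under its centre; its own y axis runs from cup to cup. (Lengths in mm.)
- toggle (a joint): Spring-centred toggle: rad, 0 upright, positive leaning to the tester's +y, stops at -0.45 and +0.45. Return spring 0.4 N m/rad (about 3 N at the tip when well over, which means beyond about 0.3 rad). It hinges on the tester's x axis 72 above the table and returns by itself. (Lengths in mm.)
- toggle_tip (a point): Centre of the orange toggle paddle's top end, 132 above the table when upright. The paddle is 24 (tester's x) by 10 (tester's y), and stands 60 above its hinge, straight up from the tester. (Lengths in mm.)
- tray: Fixed green open tray, 140 x 100 x 28, on the side opposite the rest. Origin under its centre. (Lengths in mm.)
- hub: Bystander: white round hub, 72 diameter, 24 high, in the tray. Origin under its centre. (Lengths in mm.)
- adapter: Bystander: black power adapter 45 x 60 x 28, in the tray. Origin under its centre. (Lengths in mm.)
- mouse: Bystander: grey computer mouse 100 x 60 x 24, in front of the tester. Origin under its centre. (Lengths in mm.)
- drive: Bystander: bare hard drive 147 x 100 x 25, behind the tester. Origin under its centre. (Lengths in mm.)
- phone: Bystander: black phone 145 x 70 x 9, behind the tester. Origin under its centre. (Lengths in mm.)
- screwdriver: Bystander: screwdriver lying behind the tester.
- battery_jar: Bystander: jar 68 diameter, 90 high, behind the tester. Origin under its centre. (Lengths in mm.)
Things that resemble listed ones, but are neither listed nor needed, are in the scene too. What is shaped like the part that bears cup_free_in but purple is not meant.

How it is judged (in metres and radians):
On the way, in this order (a step that is already met when the one before it is completed fails the run):
1. the red torch stands upright on the floor of the empty cup and is let go (horizontal distance between torch and cup_free_in below 0.008 m and z of torch in the frame of cup_free_in below 0.006 m and angle between torch's own z axis and vertical below 0.12 rad and contact force between the fingers and torch below 0.1 N), for 0.2 s.
2. the toggle is held well over towards that cup (beyond 0.3 rad) for 0.8 s (((y of cup_free_in in the frame of tester above 0 m and value of joint toggle above 0.3 rad) or (not (y of cup_free_in in the frame of tester above 0 m) and value of joint toggle below -0.3 rad))), for 0.8 s.
At the end, for the whole second after the job is handed in: The red torch stands lens up (within 0.12 rad of vertical), at rest, let go, its tail within 8 mm of the free cup's axis and 6 mm of its floor; the toggle is within 0.06 rad of the middle; the blue torch still stands (tilt under 0.12 rad), within 15 mm of its start (all of step 1 and linear speed of torch below 0.02 m/s and value of joint toggle between -0.06 and 0.06 rad and distance of old_torch from where it was at the start of the episode below 0.015 m and angle between old_torch's own z axis and vertical below 0.12 rad); the robot touches nothing.
It fails at once if the toggle is pushed towards the other cup (beyond 0.15 rad) ((not (y of cup_free_in in the frame of tester above 0 m) and value of joint toggle above 0.15 rad) or (y of cup_free_in in the frame of tester above 0 m and value of joint toggle below -0.15 rad)).
It fails at once if the toggle is pushed (beyond 0.15 rad) while the red torch does not stand released in the cup (((y of cup_free_in in the frame of tester above 0 m and value of joint toggle above 0.15 rad) or (not (y of cup_free_in in the frame of tester above 0 m) and value of joint toggle below -0.15 rad)) and not ((horizontal distance between torch and cup_free_in below 0.008 m and z of torch in the frame of cup_free_in below 0.006 m and angle between torch's own z axis and vertical below 0.12 rad) and contact force between the fingers and torch below 0.1 N)).
It fails at once if the red torch is dropped (faster than 0.7 m/s out of the fingers) (linear speed of torch above 0.7 m/s and contact force between the fingers and torch below 0.1 N).
It fails at once if the blue torch is knocked (moved 15 mm or tilted 0.12 rad) (distance of old_torch from where it was at the start of the episode above 0.015 m or angle between old_torch's own z axis and vertical above 0.12 rad).
It fails at once if a bystander is moved more than 25 mm (distance of any of hub, adapter, mouse, drive, phone, screwdriver, battery_jar from where it was at the start of the episode above 0.025 m).
It also fails if it takes over 64 s, if anything falls off the work surface, if the arm or the gripper's body presses on something with over 40 N, if the wrist force passes 120 N, or if a joint passes its speed limit or range.

## Working session

There is one attempt and no reset: what is moved stays moved. The work goes in short steps, Python scripts to look and compute and a tool call to move; the robot and the scene stay as the last step left them, time stands still between calls to the robot, and variables do not carry over. Pictures are saved under pics/ and viewed, at most 10 in all, crops included, and the job is handed in when it is done.

Besides the shell and the picture viewer there is one more tool, called after "Call:" as name(argument=value, ...) on one line, values as JSON. play_rows: Moves the arm, as the interface text tells. Its arguments: {"type":"object","properties":{"deltas":{"type":"string"},"force":{"type":"number"}},"required":["deltas"]}

```bash
ls; mkdir -p pics
cat > h.py <<'E'
import numpy as np, cv2
from workcell import robot
from scipy.spatial.transform import Rotation as R
def shot(c,n):
    im=robot.capture(c); cv2.imwrite(f'pics/{n}.png',im[:,:,::-1]); return im
def K(c):
    k=robot.get_calibration(c); return np.array([[k['fx'],0,k['cx']],[0,k['fy'],k['cy']],[0,0,1.]]),np.array([k['k1'],0,0,0.]),np.array(k['cam_to_world'])
def ray(c,uv):
    A,d,T=K(c); p=cv2.undistortPoints(np.array([[uv]],float),A,d)[0,0]
    return T[:3,3],T[:3,:3]@np.array([p[0],p[1],1])
def onz(c,uv,z):
    o,d=ray(c,uv); return o+d*(z-o[2])/d[2]
def tri(a,b):
    # a,b = (cam,uv)
    o1,d1=ray(*a);o2,d2=ray(*b); d1/=np.linalg.norm(d1);d2/=np.linalg.norm(d2)
    s=np.linalg.lstsq(np.stack([d1,-d2],1),o2-o1,rcond=None)[0]
    p,q=o1+d1*s[0],o2+d2*s[1]; return (p+q)/2,np.linalg.norm(p-q)
def proj(c,P):
    A,d,T=K(c); W=np.linalg.inv(T); return cv2.projectPoints(np.atleast_2d(np.array(P,float)),cv2.Rodrigues(W[:3,:3])[0],W[:3,3],A,d)[0][:,0]
E
python3 - <<'E'
from h import *
a=shot('side','s0');b=shot('top','t0')
for c in('side','top'):
    T=K(c)[2];print(c,T[:3,3].round(),T[:3,2].round(2))
    for n in('torch','rest','cup_free_in','cup_used_in','old_torch','tester','toggle','toggle_tip','tray'):
        print(n,[(np.round(x['xyz']).astype(int).tolist(),round(x['confidence'],2)) for x in robot.boxes_of(c,n)])
print(robot.observe())
E
```

```text
pics
side [ 337. -834.  718.] [ 0.23  0.78 -0.58]
torch [([548, 264, 124], 0.69), ([768, -272, 16], 0.53)]
rest [([561, 254, 10], 0.96), ([767, -276, 18], 0.51)]
cup_free_in [([551, -107, 40], 0.92), ([416, -57, 38], 0.92)]
cup_used_in [([567, 109, 55], 0.5), ([634, -304, 32], 0.45)]
old_torch [([581, 107, 113], 0.89)]
tester [([553, -25, 20], 0.55)]
toggle [([565, 8, 101], 0.67)]
toggle_tip [([571, 9, 108], 0.87)]
tray [([601, -301, 17], 0.78)]
top [ 378.   20. 1048.] [ 0.22 -0.02 -0.98]
torch [([549, 265, 132], 0.61)]
rest [([561, 256, 14], 0.72)]
cup_free_in [([416, -37, 6], 0.87), ([551, -91, 28], 0.77), ([746, 130, 26], 0.6)]
cup_used_in [([569, 108, 40], 0.81)]
old_torch [([571, 115, 152], 0.59)]
tester [([556, 16, 5], 0.87)]
toggle [([766, -266, 22], 0.29)]
toggle_tip [([561, 11, 122], 0.71)]
tray [([603, -281, 5], 0.91), ([576, 116, 154], 0.68), ([371, 58, 21], 0.62)]
{'t': 1.0, 'joint_pos': array([ 1.02238211e+00,  3.50718029e-01,  1.65180020e+00,  4.01059590e-06,
        1.13911119e+00, -8.45907477e-02]), 'joint_velocities': array([ 1.03073648e-03, -5.13878755e-04,  6.68253480e-04, -2.19472651e-05,
        1.37107330e-03,  3.72443309e-04]), 'effort': array([-1.73863296e-03, -5.06028163e+01, -2.91649461e+01, -4.26791939e-05,
        6.40931285e-04, -1.99886222e-05]), 'ee_pos': array([246.01648207, 491.89076551, 231.27960256]), 'ee_rot': array([-7.22058071e-01, -3.05747329e+00,  5.30992645e-05]), 'force': array([ 0.10221587, -0.92363906, -0.24961255]), 'torque': array([ 0.00896931,  0.01537051, -0.02352382]), 'grasp_force': 0.0, 'gripper_width': 85.46453293266437}
```

View pics/s0.png

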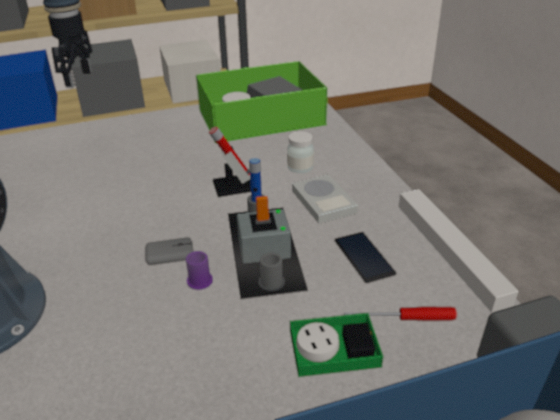

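View pics/t0.png

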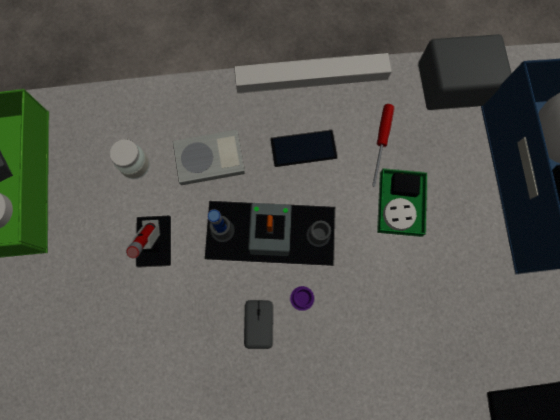

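Run:
```python
from h import *
ims={c:robot.capture(c) for c in('side','top')}
for c in ims:
  for n in('torch','cup_free_in','toggle_tip','old_torch','rest','tester'):
    for x in robot.outline_of(c,n):
        m=x['region'].astype(np.uint8); ys,xs=np.nonzero(m); p=np.stack([xs,ys],1).astype(float)
        if len(p)<5: continue
        mu=p.mean(0); w,v=np.linalg.eigh(np.cov(p.T)); s=(p-mu)@v[:,1]
        print(c,n,round(x['confidence'],2),len(p),'mean',mu.round(1),'ends',(mu+v[:,1]*s.min()).round(1),(mu+v[:,1]*s.max()).round(1),'wid',round(4*w[0]**.5,1),'bbox',xs.min(),xs.max(),ys.min(),ys.max())
s,t=ims['side'],ims['top']
z=lambda im,x0,y0,w,h:cv2.resize(im[y0:y0+h,x0:x0+w,::-1],(400,300),interpolation=cv2.INTER_CUBIC)
g=np.vstack([np.hstack([z(s,200,120,80,60),z(t,110,210,80,60)]),np.hstack([z(s,230,235,80,60),z(t,280,205,80,60)])])
cv2.imwrite('pics/crop.png',g)
```

```text
side torch 0.56 413 mean [225.4 146. ] ends [210.3 128.7] [249.1 173. ] wid 10.9 bbox 209 249 127 174
side cup_free_in 0.88 801 mean [198.1 270.9] ends [195.3 250.8] [200.6 289.1] wid 25.5 bbox 187 212 251 289
side cup_free_in 0.66 849 mean [270.9 271.7] ends [269.7 251.8] [272.  290.3] wid 26.2 bbox 258 284 252 290
side toggle_tip 0.61 348 mean [262.2 210. ] ends [261.8 196. ] [262.5 223.1] wid 14.8 bbox 255 270 196 223
side toggle_tip 0.33 387 mean [255.  179.1] ends [254.5 158.9] [255.5 200. ] wid 11.2 bbox 250 261 159 200
side old_torch 0.9 432 mean [255.  177.6] ends [254.6 158. ] [255.4 200. ] wid 12.5 bbox 249 261 158 200
side old_torch 0.37 1048 mean [167.7 251. ] ends [192.8 245.5] [144.1 256.1] wid 25.7 bbox 145 192 238 265
side rest 0.69 1098 mean [232.1 178.8] ends [233.4 153.1] [231.2 197.7] wid 36.7 bbox 213 251 153 197
side tester 0.56 4774 mean [263.5 249.2] ends [249.7 198.7] [277.1 298.9] wid 76.4 bbox 228 307 196 299
top torch 0.93 465 mean [139.3 241.4] ends [151.4 223. ] [128.9 257.2] wid 13.9 bbox 126 154 223 258
top torch 0.55 293 mean [224.  230.5] ends [232.8
[... 187 characters left out ...]
n [319.3 232.9] ends [327.9 221.6] [311.4 243.3] wid 23.8 bbox 306 331 220 246
top cup_free_in 0.66 1882 mean [303.2 147.8] ends [334.8 143.7] [271.9 151.9] wid 34.5 bbox 271 336 130 166
top toggle_tip 0.52 130 mean [269.8 224.2] ends [269.4 214.9] [270.1 233.1] wid 8.2 bbox 266 273 215 233
top old_torch 0.63 286 mean [216.7 220.2] ends [210.5 209.7] [223.1 230.9] wid 13.8 bbox 208 226 209 232
top rest 0.72 1441 mean [155.4 242.3] ends [156.5 215.7] [154.4 266.7] wid 37.7 bbox 136 171 216 266
top rest 0.56 350 mean [222.7 231.3] ends [233.5 226.1] [211.8 236.6] wid 22.6 bbox 209 234 217 241
top tester 0.95 6453 mean [271.4 233.4] ends [334.5 235.2] [205.4 231.6] wid 72.3 bbox 205 335 201 265
```

View pics/crop.png

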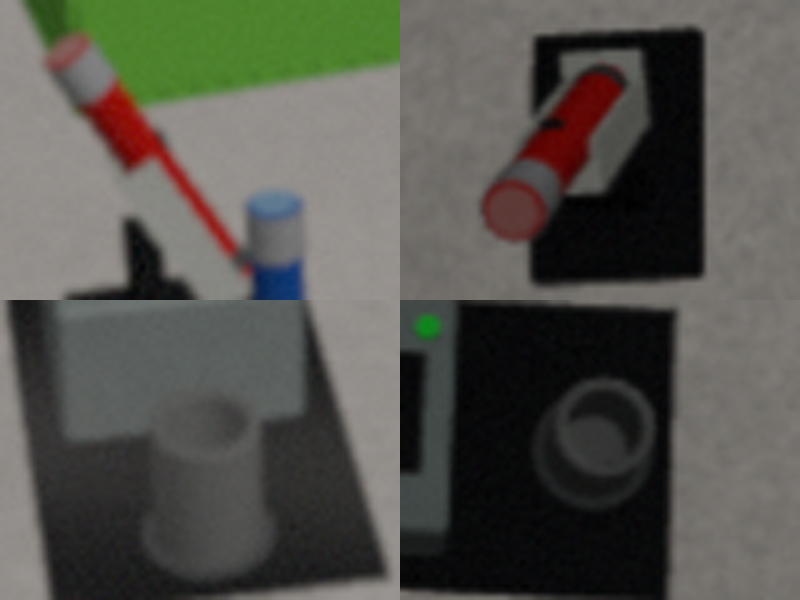

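```bash
cat > meas.py <<'E'
from h import *
from scipy.optimize import least_squares
S=lambda x,y,x0,y0,ox,oy:np.array([x0+(x-ox)/5-.4,y0+(y-oy)/5-.4])
Ls=S(67,50,200,120,0,0);Lt=S(515,210,110,210,400,0)
L,e=tri(('side',Ls),('top',Lt));print('lens',L.round(1),'gap',e.round(1))
ms=S(143,150,200,120,0,0); mt=S(604,84,110,210,400,0)
def d(p):return np.array([-np.sin(p[1])*np.cos(p[0]),-np.sin(p[1])*np.sin(p[0]),np.cos(p[1])])
def line(c,P,dd,uv):
    q=proj(c,[P,P-60*dd]);t=(q[1]-q[0])/np.linalg.norm(q[1]-q[0]);w=uv-q[0];return t[0]*w[1]-t[1]*w[0]
def f(p):
    P=p[2:5];dd=d(p)
    return np.r_[proj('side',P)[0]-Ls,proj('top',P)[0]-Lt,line('side',P,dd,ms),line('top',P,dd,mt),(p[1]-np.radians(28))*30]
r=least_squares(f,np.r_[0,.49,L]);p=r.x
print('az,tilt deg',np.degrees(p[:2]).round(1),'lens',p[2:].round(1),'tail',(p[2:]-150*d(p)).round(1),'res',r.fun.round(2))
# cup rim
rs=S(205,427,230,235,0,300);rt=S(604,427,280,205,400,300)
print('rim tri',[np.round(x,1) for x in tri(('side',rs),('top',rt))],onz('side',rs,60).round(1),onz('top',rt,60).round(1))
fl=S(600,445,280,205,400,300);print('floor',onz('top',fl,5).round(1))
print('toggle',[np.round(x,1) for x in tri(('side',(262.5,197.5)),('top',(269.5,216)))],onz('top',(269.8,216.5),132),onz('side',(262.3,197.5),132))
# base plate corners top
for uv in((205.5,202.5),(335.5,206.5),(334,264.5),(206,260)):print(onz('top',uv,3).round(0))
E
python3 meas.py
```

```text
lens [527.5 272.2 159.9] gap 4.0
az,tilt deg [-3.6 29. ] lens [527.4 272.  160.6] tail [599.9 267.4  29.4] res [-0.87 -0.03  0.04 -1.1  -0.62  0.05  0.51]
rim tri [array([551.1, -90.5,  54.8]), np.float64(2.6)] [550.8 -96.2  60. ] [548.9 -89.7  60. ]
floor [550.7 -93.1   5. ]
toggle [array([572.1,  13. , 127.9]), np.float64(4.5)] [572.43683647  12.24682226 132.        ] [567.70628724   6.77805134 132.        ]
[646. 150.   3.]
[ 608. -136.    3.]
[ 481. -116.    3.]
[518. 158.   3.]
```

```bash
cat >> h.py <<'E'
def plan(pos,zdir,ydir):
    o=robot.observe(); R0=R.from_rotvec(o['ee_rot']); z=np.array(zdir,float);z/=np.linalg.norm(z)
    y=np.array(ydir,float);y-=z*(y@z);y/=np.linalg.norm(y);M=np.stack([np.cross(y,z),y,z],1);R1=R.from_matrix(M)
    rv=np.degrees((R0.inv()*R1).as_rotvec());sh=M.T@(np.array(pos)-o['ee_pos'])
    print('t',o['t'],'turn',rv.round(2),np.linalg.norm(rv).round(1),'then shift',sh.round(1),np.linalg.norm(sh).round(1),'w',o['gripper_width'].round(1),'gf',o['grasp_force'],'F',o['force'].round(1))
E
python3 - <<'E'
from h import *
L=np.array([527.4,272,160.6]);a,t=np.radians([-3.6,28.5]);d=np.array([-np.sin(t)*np.cos(a),-np.sin(t)*np.sin(a),np.cos(t)])
plan(L+60*d,-d,[-.06,1,0]); plan(L-52*d,-d,[-.06,1,0]);print(d)
E
```

```text
Traceback (most recent call last):
  File "h.py", line 24, in plan
    print('t',o['t'],'turn',rv.round(2),np.linalg.norm(rv).round(1),'then shift',sh.round(1),np.linalg.norm(sh).round(1),'w',o['gripper_width'].round(1),'gf',o['grasp_force'],'F',o['force'].round(1))
                                                                                                                             ^^^^^^^^^^^^^^^^^^^^^^^^
AttributeError: 'float' object has no attribute 'round'
```

```bash
sed -i "s/o\['gripper_width'\].round(1)/round(o['gripper_width'],1)/" h.py
python3 - <<'E'
from h import *
L=np.array([527.4,272,160.6]);a,t=np.radians([-3.6,28.5]);d=np.array([-np.sin(t)*np.cos(a),-np.sin(t)*np.sin(a),np.cos(t)])
plan(L+60*d,-d,[.06,1,0]); plan(L-52*d,-d,[.06,1,0]);print(d)
E
```

```text
t 1.7 turn [ -5.68 -28.12 -22.64] 36.5 then shift [-224.7 -202.4  142.7] 334.4 w 85.5 gf 0.0 F [-0.   0.5 -0.5]
t 1.7 turn [ -5.68 -28.12 -22.64] 36.5 then shift [-224.7 -202.4  254.7] 395.4 w 85.5 gf 0.0 F [-0.   0.5 -0.5]
[-0.4762172   0.02996105  0.87881711]
```

Call:
play_rows(deltas="-1 0 0 0 -0.81 -4.02 -3.23;-1 0 0 0 -0.81 -4.02 -3.23;-1 0 0 0 -0.81 -4.02 -3.23;-1 0 0 0 -0.81 -4.02 -3.23;-1 0 0 0 -0.81 -4.02 -3.23;-1 0 0 0 -0.81 -4.02 -3.23;-1 0 0 0 -0.81 -4.02 -3.23")

```text
t: 2.28
ee_pos: [245.9, 492.3, 231.7]
ee_rot: [0.076, 2.64, -0.021]
force: [1.2, 0.3, -0.3]
gripper_width: 85.6
grasp_force: 0.0
```

Call:
play_rows(deltas="-1 -22 -20 14 0 0 0;-1 -22 -20 14 0 0 0;-1 -22 -20 14 0 0 0;-1 -22 -20 14 0 0 0;-1 -22 -20 14 0 0 0;-1 -22 -20 14 0 0 0;-1 -22 -20 14 0 0 0;-1 -22 -20 14 0 0 0;-1 -22 -20 14 0 0 0;-1 -22 -20 14 0 0 0")

```text
t: 3.12
ee_pos: [494.6, 275.1, 213.7]
ee_rot: [0.08, 2.642, -0.022]
force: [0.3, 0.5, 0.1]
gripper_width: 85.4
grasp_force: 0.0
```

Run:
```python
from h import *
L=np.array([527.4,272,160.6]);a,t=np.radians([-3.6,28.5]);d=np.array([-np.sin(t)*np.cos(a),-np.sin(t)*np.sin(a),np.cos(t)])
plan(L+60*d,-d,[.06,1,0])
s,t=robot.capture('side'),robot.capture('top')
z=lambda im,x0,y0,w,h:cv2.resize(im[y0:y0+h,x0:x0+w,::-1],(400,400),interpolation=cv2.INTER_CUBIC)
cv2.imwrite('pics/c2.png',np.hstack([z(s,170,80,100,100),z(t,90,190,100,100)]))
```

```text
t 3.1167 turn [-0.01  0.05 -0.03] 0.1 then shift [-3.6 -1.   2.4] 4.4 w 85.4 gf 0.0 F [0.3 0.5 0.1]
```

View pics/c2.png

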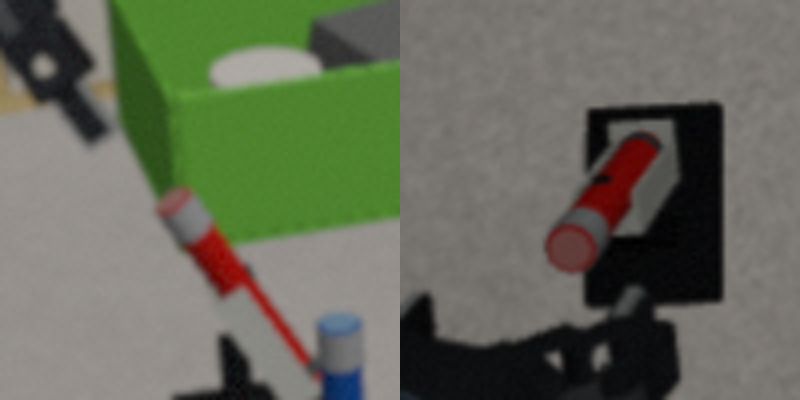

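Run:
```python
from h import *
o=robot.observe();M=R.from_rotvec(o['ee_rot']).as_matrix();P=o['ee_pos']
for c,x0,y0,ox in(('side',170,80,0),('top',90,190,400)):
  for n,q in(('tcp',[0,0,0]),('f+',[0,42,-13]),('f-',[0,-42,-13])):
    print(c,n,((proj(c,P+M@np.array(q))[0]-[x0,y0])*4+[ox,0]).round())
```

```text
side tcp [105. 121.]
side f+ [83. 74.]
side f- [101. 134.]
top tcp [535. 297.]
top f+ [430. 311.]
top f- [623. 306.]
```

Call:
play_rows(deltas="-1 -1.2 -0.3 20 0 0 0;-1 -1.2 -0.3 20 0 0 0;-1 -1.2 -0.4 20 0 0 0;-1 0 0 20 0 0 0;-1 0 0 20 0 0 0;-1 0 0 14 0 0 0;-1 0 0 0 0 0 0")

```text
t: 3.8
ee_pos: [550.4, 271.5, 112.6]
ee_rot: [0.08, 2.646, -0.024]
force: [-1.2, -0.3, 0.2]
gripper_width: 85.3
grasp_force: 0.0
```

Run:
```python
from h import *
L=np.array([527.4,272,160.6]);a,t=np.radians([-3.6,28.5]);d=np.array([-np.sin(t)*np.cos(a),-np.sin(t)*np.sin(a),np.cos(t)])
plan(L-52*d,-d,[.06,1,0])
s,t=robot.capture('side'),robot.capture('top')
z=lambda im,x0,y0,w,h:cv2.resize(im[y0:y0+h,x0:x0+w,::-1],(400,400),interpolation=cv2.INTER_CUBIC)
cv2.imwrite('pics/c3.png',np.hstack([z(s,180,90,80,80),z(t,100,190,80,80)]))
```

```text
t 3.8 turn [-0.11 -0.15  0.01] 0.2 then shift [-2.7 -1.  -1.1] 3.1 w 85.3 gf 0.0 F [-1.2 -0.3  0.2]
```

View pics/c3.png

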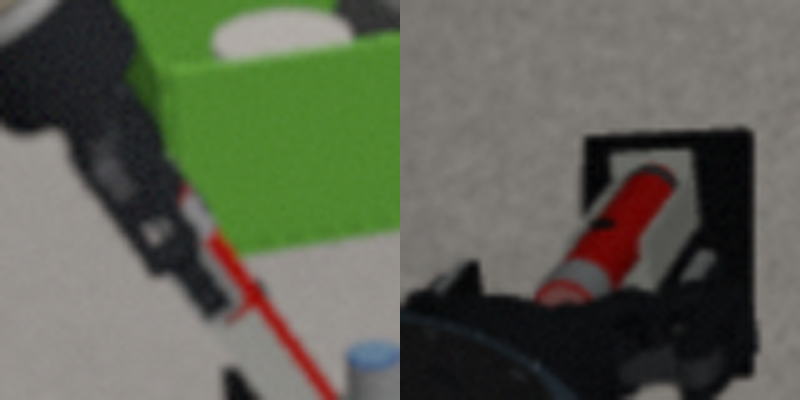

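Run:
```python
from h import *
o=robot.observe();M=R.from_rotvec(o['ee_rot']).as_matrix();P=o['ee_pos']
for c,x0,y0,ox in(('side',180,90,0),('top',100,190,400)):
  for n,q in(('tcp',[0,0,0]),('f-',[0,-43,-13]),('f-l',[11,-43,-13]),('f-r',[-11,-43,-13]),('fback',[0,-55,-13])):
    print(c,n,((proj(c,P+M@np.array(q))[0]-[x0,y0])*5+[ox,0]).round())
```

```text
side tcp [217. 277.]
side f- [217. 300.]
side f-l [197. 313.]
side f-r [237. 287.]
side fback [222. 312.]
top tcp [594. 261.]
top f- [696. 268.]
top f-l [699. 295.]
top f-r [693. 241.]
top fback [727. 267.]
```

Call:
play_rows(deltas="-1 -3.5 -1 0 0 0 0;-1 0 0 0 0 0 0;1 0 0 0 0 0 0;1 0 0 0 0 0 0;1 0 0 0 0 0 0;1 0 0 0 0 0 0;1 0 0 0 0 0 0;1 0 0 0 0 0 0;1 0 0 0 0 0 0;1 0 0 0 0 0 0", force=40)

```text
t: 4.73
ee_pos: [553.9, 270.8, 117.0]
ee_rot: [0.08, 2.642, -0.022]
force: [-2.8, 2.9, 3.3]
gripper_width: 22.8
grasp_force: 39.1
```

Call:
play_rows(deltas="1 0 0 0 0 0 0;1 0 0 0 0 0 0;1 0 0 0 0 0 0;1 0 0 0 0 0 0")

```text
t: 5.07
ee_pos: [554.0, 270.7, 117.0]
ee_rot: [0.08, 2.642, -0.022]
force: [-4.4, 2.7, 5.2]
gripper_width: 22.7
grasp_force: 39.4
```

Call:
play_rows(deltas="1 0 0 -8 0 0 0;1 0 0 -16 0 0 0;1 0 0 -20 0 0 0;1 0 0 -22 0 0 0;1 0 0 -22 0 0 0;1 0 0 -22 0 0 0;1 0 0 0 0 0 0")

```text
t: 5.65
ee_pos: [500.9, 274.3, 216.9]
ee_rot: [0.08, 2.64, -0.02]
force: [1.0, 0.4, -0.6]
gripper_width: 22.9
grasp_force: 39.7
```

Run:
```python
from h import *
plan([502,275,310],[0,0,-1],[.06,1,0]);plan([550,-92,310],[0,0,-1],[.06,1,0])
```

```text
t 5.65 turn [ 0.03 28.68 -0.05] 28.7 then shift [ -1.    0.8 -93.1] 93.1 w 22.9 gf 39.69402372837067 F [ 1.   0.4 -0.6]
t 5.65 turn [ 0.03 28.68 -0.05] 28.7 then shift [ -70.9 -362.7  -93.1] 381.1 w 22.9 gf 39.69402372837067 F [ 1.   0.4 -0.6]
```

Call:
play_rows(deltas="1 0 0 0 0 5.74 0;1 0 0 0 0 5.74 0;1 0 0 0 0 5.74 0;1 0 0 0 0 5.74 0;1 0 0 0 0 5.74 0;1 0 0 -23 0 0 0;1 0 0 -23 0 0 0;1 0 0 -23 0 0 0;1 0 0 -24 0 0 0")

```text
t: 6.4
ee_pos: [501.6, 273.4, 306.2]
ee_rot: [-0.097, -3.135, 0.004]
force: [1.6, -1.0, -1.0]
gripper_width: 23.1
grasp_force: 39.6
```

Call:
play_rows(deltas="1 -7 -36 0 0 0 0;1 -7 -36 0 0 0 0;1 -7 -36 0 0 0 0;1 -7 -36 0 0 0 0;1 -7 -36 0 0 0 0;1 -7 -36 0 0 0 0;1 -7 -36 0 0 0 0;1 -7 -36 0 0 0 0;1 -7 -36 0 0 0 0;1 -8 -38 0 0 0 0")

```text
t: 7.23
ee_pos: [550.0, -93.6, 305.8]
ee_rot: [-0.096, -3.135, 0.001]
force: [0.3, 1.2, 0.4]
gripper_width: 23.3
grasp_force: 39.7
```

Run:
```python
from h import *
plan([550,-92,220],[0,0,-1],[.06,1,0])
```

```text
t 7.2333 turn [-0.06 -0.29 -0.08] 0.3 then shift [ 0.1  1.6 85.8] 85.8 w 23.3 gf 39.72951650619507 F [0.3 1.2 0.4]
```

Call:
play_rows(deltas="1 0 0 25 0 0 0;1 0 0 30 0 0 0;1 0 0 30 0 0 0;1 0 0 30 0 0 0;1 0 0 15 0 0 0;1 0 0 0 0 0 0;1 0 0 0 0 0 0")

```text
t: 7.82
ee_pos: [549.7, -92.0, 176.0]
ee_rot: [-0.096, -3.135, 0.001]
force: [1.3, 0.8, 0.1]
gripper_width: 23.2
grasp_force: 39.8
```

Run:
```python
from h import *
plan([550,-92,104],[0,0,-1],[.06,1,0])
s,t=robot.capture('side'),robot.capture('top')
z=lambda im,x0,y0,w,h:cv2.resize(im[y0:y0+h,x0:x0+w,::-1],(400,600),interpolation=cv2.INTER_CUBIC)
cv2.imwrite('pics/c4.png',np.hstack([z(s,230,175,80,120),z(t,280,165,80,120)]))
```

```text
t 7.8167 turn [-0.06 -0.32 -0.08] 0.3 then shift [-0.3 -0.  72. ] 72.0 w 23.2 gf 39.83966410160065 F [1.3 0.8 0.1]
```

View pics/c4.png

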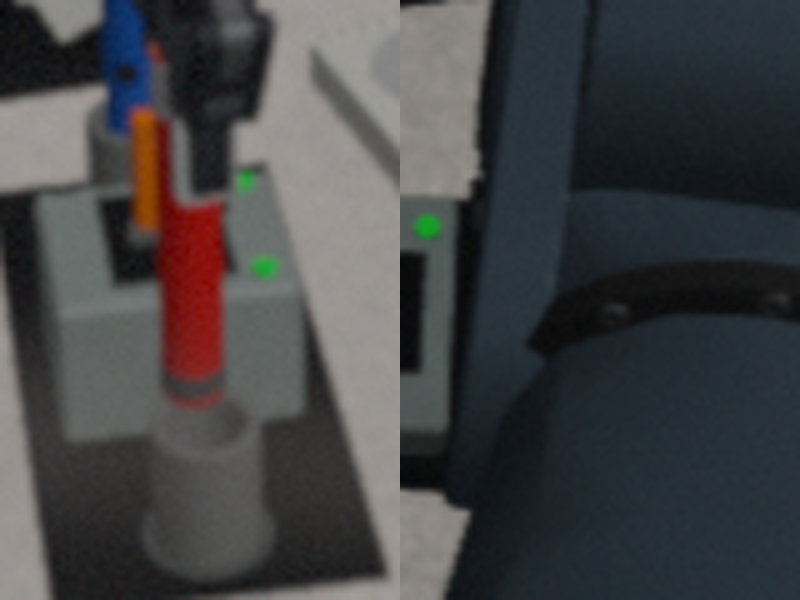

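Run:
```python
from h import *
S=lambda x,y:(230+x/5-.4,175+y/5-.4)
for v in(393,396,399): print(onz('side',S(192.5,v),77.5).round(1))
print('fk',robot.observe()['ee_pos'])
for y in(-92,-96): print((proj('side',[[550,y,77.5],[550,y,130],[550,y,60],[550,y,5]])-[230,175]+.4)*5)
im=robot.capture('side')
hsv=cv2.cvtColor(im,cv2.COLOR_RGB2HSV)
for r in range(214,258,3):
    row=np.nonzero(((hsv[r,255:285,0]<8)|(hsv[r,255:285,0]>172))&(hsv[r,255:285,1]>110))[0]+255
    if len(row):print(r,row.min(),row.max(),row.mean())
# cup rim: dump gray rows around
g=cv2.cvtColor(im,cv2.COLOR_RGB2GRAY)
print(g[250:272,256:288])
```

```text
[546.4 -95.9  77.5]
[545.9 -97.6  77.5]
[545.4 -99.2  77.5]
fk [550.66927736 -92.09348628 177.77816166]
[[198.54034248 384.63824157]
 [194.90094991 272.46159035]
 [199.70543562 420.49782452]
 [203.22000103 528.51743387]]
[[201.73030914 391.15879506]
 [198.18046119 278.83246722]
 [202.86639879 427.06030434]
 [206.29247965 535.18874263]]
214 262 265 263.5
217 263 274 268.5
220 262 274 268.0
223 262 274 268.0
226 261 275 268.0
229 261 275 268.0
232 263 274 268.5
235 263 274 268.5
238 263 274 268.5
241 263 274 268.5
244 263 274 268.5
247 264 274 269.0
253 273 273 273.0
[[ 99 100  98  99  99  95  82  63  50  58  58  64  67  69  68  69  65  69
   68  79  94 100 100 101  99  99 100  98 100  99 100 101]
 [ 98 100  96  99  98  96  87  67  55  54  55  58  62  62  65  68  68  65
   70  82  94  99  97  99 100  98 100  98 100 102  99  99]
 [ 98  97  99  97  97  99  90  70  60  57  61  62  61  63  65  70  66  71
   77  86  96  98 100  99  99  99  99 100  99 101 100 101]
 [ 99  99  98  97  97  98  94  81  68  62  60  63  64  64  68  70  71  78
   79  89  92  96  98 101 101 100 100 100 101 100 102 1
[... 1698 characters left out ...]
9  86  79  66  56  52  51  51  51]
 [ 52  51  52  51  63  62  65  63  69  72  78  79  83  84  85  86  89  87
   88  89  90  91  90  87  85  83  69  53  53  52  54  52]
 [ 51  55  53  57  62  64  67  67  70  72  74  74  79  79  78  82  85  87
   87  86  88  88  90  87  86  80  65  54  53  53  51  51]
 [ 54  49  51  52  57  66  68  65  69  70  70  76  80  79  80  82  84  85
   87  88  89  87  87  87  87  81  66  54  50  50  51  54]
 [ 49  50  50  52  63  62  64  67  68  72  72  75  77  76  81  82  81  85
   85  86  88  85  86  87  85  79  67  53  52  50  53  50]
 [ 46  52  51  54  56  63  63  67  70  69  73  74  76  78  81  83  79  84
   86  87  89  86  88  88  86  82  67  53  51  51  51  48]]
```

Run:
```python
from h import *
S=lambda x,y,x0,y0,ox,oy:np.array([x0+(x-ox)/5-.4,y0+(y-oy)/5-.4])
Ls=S(67,50,200,120,0,0);Lt=S(515,210,110,210,400,0)
for z in(160,162):print(onz('side',Ls,z).round(1),onz('top',Lt,z).round(1))
P=robot.observe()['ee_pos']
print(P,(proj('side',P+np.array([[0,0,0],[-11,-13,0],[11,-13,0],[-11,-20,0],[11,-20,0]]))-[230,175]+.4)*5)
```

```text
[529.5 272.4 160. ] [525.5 272.3 160. ]
[528.8 268.4 162. ] [525.2 271.8 162. ]
[550.74313673 -92.08063266 177.99285215] [[193.4669347  163.22929627]
 [174.14863721 189.59433151]
 [234.69769356 177.48340208]
 [180.03050554 200.77219765]
 [240.90304205 188.52809429]]
```

Call:
play_rows(deltas="1 -3.3 0 6 0 0 0;1 0 0 6 0 0 0;1 0 0 0 0 0 0;1 0 0 0 0 0 0;1 0 0 0 0 0 0")

```text
t: 8.38
ee_pos: [553.4, -92.0, 164.7]
ee_rot: [-0.096, -3.137, 0.002]
force: [0.6, 0.4, -0.2]
gripper_width: 23.3
grasp_force: 39.8
```

Run:
```python
from h import *
for i in range(4): o=robot.observe();print(o['ee_pos'].round(1),o['force'].round(1)); s=robot.capture('side')
z=lambda im,x0,y0,w,h:cv2.resize(im[y0:y0+h,x0:x0+w,::-1],(600,600),interpolation=cv2.INTER_CUBIC)
cv2.imwrite('pics/c5.png',z(s,240,225,60,60))
```

```text
[553.4 -92.  164.7] [ 0.6  0.4 -0.2]
[553.4 -92.1 164.8] [ 0.4  0.3 -1.2]
[553.4 -92.  164.8] [0.1 0.8 0.2]
[553.4 -92.1 164.8] [-0.   0.8  0.2]
```

View pics/c5.png

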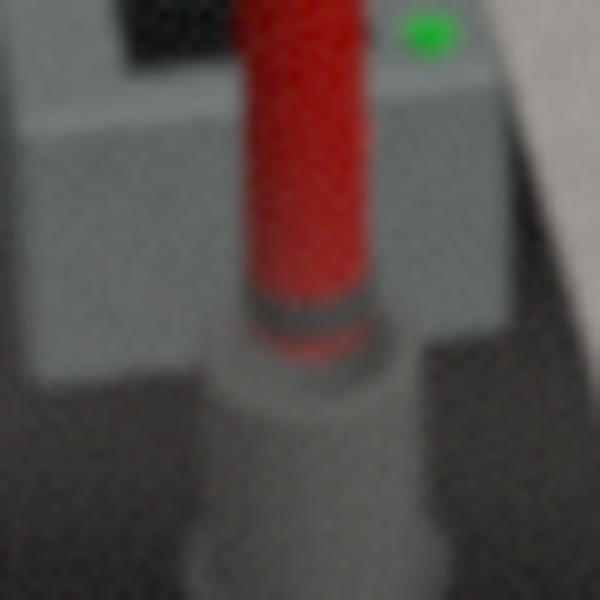

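Call:
play_rows(deltas="1 0 -1.5 0 0 0 0;1 0 0 3 0 0 0;1 0 0 3 0 0 0;1 0 0 3 0 0 0;1 0 0 3 0 0 0;1 0 0 2 0 0 0;1 0 0 0 0 0 0")

```text
t: 9.17
ee_pos: [553.1, -93.4, 150.1]
ee_rot: [-0.096, -3.136, 0.001]
force: [0.3, 1.6, -2.2]
gripper_width: 23.0
grasp_force: 39.7
```

Call:
play_rows(deltas="1 0 0 4 0 0 0;1 0 0 4 0 0 0;1 0 0 4 0 0 0;1 0 0 0 0 0 0")

```text
t: 9.5
ee_pos: [552.9, -93.4, 137.8]
ee_rot: [-0.096, -3.136, 0.001]
force: [1.0, 2.0, -2.0]
gripper_width: 22.9
grasp_force: 39.7
```

Call:
play_rows(deltas="1 0 0 5 0 0 0;1 0 0 5 0 0 0;1 0 0 5 0 0 0;1 0 0 5 0 0 0;1 0 0 5 0 0 0;1 0 0 3 0 0 0;1 0 0 0 0 0 0")

```text
t: 10.08
ee_pos: [552.8, -93.4, 109.8]
ee_rot: [-0.096, -3.136, 0.001]
force: [2.2, 3.4, -3.8]
gripper_width: 22.8
grasp_force: 39.8
```

Call:
play_rows(deltas="1 -0.3 0.7 1.5 0 0 0;1 0 0 1.5 0 0 0;1 0 0 1 0 0 0;1 0 0 0 0 0 0")

```text
t: 10.42
ee_pos: [553.2, -93.1, 106.5]
ee_rot: [-0.096, -3.136, 0.002]
force: [0.4, 0.6, -1.2]
gripper_width: 23.5
grasp_force: 39.8
```

Call:
play_rows(deltas="1 0 0 1.5 0 0 0;1 0 0 1 0 0 0;1 0 0 0 0 0 0")

```text
t: 10.67
ee_pos: [553.3, -93.0, 104.0]
ee_rot: [-0.096, -3.137, 0.002]
force: [-0.1, 0.6, -0.8]
gripper_width: 23.3
grasp_force: 39.8
```

Call:
play_rows(deltas="1 0 0 1.5 0 0 0;1 0 0 0 0 0 0;1 0 0 0 0 0 0")

```text
t: 10.92
ee_pos: [553.4, -92.9, 102.6]
ee_rot: [-0.096, -3.137, 0.002]
force: [-0.3, -0.4, -1.1]
gripper_width: 23.3
grasp_force: 39.8
```

Call:
play_rows(deltas="1 0 0 1.5 0 0 0;1 0 0 0 0 0 0;1 0 0 0 0 0 0")

```text
t: 11.17
ee_pos: [553.9, -93.0, 102.2]
ee_rot: [-0.096, -3.138, 0.002]
force: [-0.9, 0.6, 9.3]
gripper_width: 23.2
grasp_force: 40.9
```

Call:
play_rows(deltas="1 0 0 1.5 0 0 0;1 0 0 0 0 0 0;1 0 0 0 0 0 0")

```text
t: 11.42
ee_pos: [554.8, -92.9, 102.0]
ee_rot: [0.096, 3.14, -0.002]
force: [-3.6, 3.0, 21.5]
gripper_width: 23.4
grasp_force: 41.9
```

Call:
play_rows(deltas="1 0 0 -2 0 0 0;1 0 0 0 0 0 0;0.3 0 0 0 0 0 0;0 0 0 0 0 0 0;-0.5 0 0 0 0 0 0;-1 0 0 0 0 0 0;-1 0 0 0 0 0 0;-1 0 0 0 0 0 0;-1 0 0 0 0 0 0")

```text
t: 12.17
ee_pos: [553.4, -92.9, 101.6]
ee_rot: [-0.096, -3.137, 0.002]
force: [-0.0, -0.7, -0.7]
gripper_width: 85.4
grasp_force: 0.0
```

Call:
play_rows(deltas="-1 0 0 -10 0 0 0;-1 0 0 -20 0 0 0;-1 0 0 -30 0 0 0;-1 0 0 -30 0 0 0;-1 0 0 -30 0 0 0;-1 0 0 -20 0 0 0;-1 0 0 0 0 0 0")

```text
t: 12.75
ee_pos: [555.5, -93.2, 247.0]
ee_rot: [0.096, 3.136, -0.005]
force: [-0.2, -0.6, 0.1]
gripper_width: 85.5
grasp_force: 0.0
```

Run:
```python
from h import *
print(robot.observe()['ee_pos'],robot.observe()['gripper_width'])
s,t=robot.capture('side'),robot.capture('top')
z=lambda im,x0,y0,w,h:cv2.resize(im[y0:y0+h,x0:x0+w,::-1],(400,600),interpolation=cv2.INTER_CUBIC)
cv2.imwrite('pics/c6.png',np.hstack([z(s,230,175,80,120),z(t,230,165,80,120)]))
```

```text
[555.51949211 -93.15606074 246.99666464] 85.49459219731918
```

View pics/c6.png

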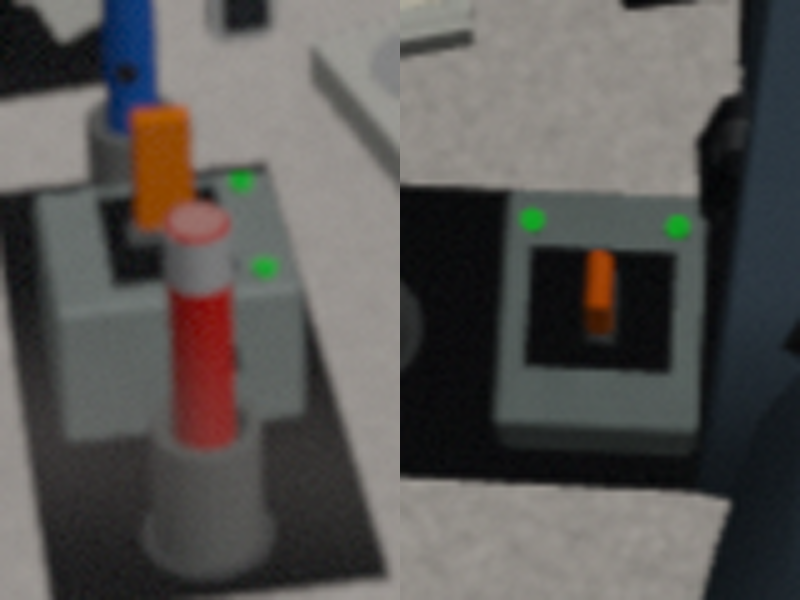

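Call:
play_rows(deltas="1 0 25 0 0 0 -2;1 0 33 0 0 0 -2;1 0 33 0 0 0 0;1 0 33 0 0 0 0;1 0 29 0 0 0 0;1 0 0 0 0 0 0;1 0 0 0 0 0 0;1 0 0 0 0 0 0")

```text
t: 13.52
ee_pos: [555.0, 59.8, 240.6]
ee_rot: [0.014, -3.137, 0.002]
force: [-0.3, -0.1, 0.8]
gripper_width: -0.1
grasp_force: 0.0
```

Run:
```python
from h import *
plan([567,55,119],[0,0,-1],[.132,.991,0])
```

```text
t 13.5167 turn [-0.1  -0.28  8.1 ] 8.1 then shift [-12.5  -3.2 121.6] 122.3 w -0.1 gf 0.0 F [-0.3 -0.1  0.8]
```

Call:
play_rows(deltas="1 0 0 0 0 0 4;1 0 0 0 0 0 4;1 -9 -1.5 20 0 0 0;1 -9 -1.5 25 0 0 0;1 0 0 30 0 0 0;1 0 0 30 0 0 0;1 0 0 16 0 0 0;1 0 0 0 0 0 0")

```text
t: 14.18
ee_pos: [570.3, 53.3, 116.5]
ee_rot: [-0.207, -3.125, 0.003]
force: [-0.2, -0.1, -0.8]
gripper_width: -0.0
grasp_force: 0.0
```

Call:
play_rows(deltas="1 0 -8 0 0 0 0;1 0 -8 0 0 0 0;1 0 0 0 0 0 0;1 0 0 0 0 0 0")

```text
t: 14.52
ee_pos: [571.0, 37.9, 121.8]
ee_rot: [-0.207, -3.134, 0.002]
force: [1.0, -0.4, 0.2]
gripper_width: 0.3
grasp_force: 0.0
```

Call:
play_rows(deltas="1 0 -4 3 0 0 0;1 0 -4 0 0 0 0;1 0 -4 0 0 0 0;1 0 -4 0 0 0 0;1 0 0 0 0 0 0")

```text
t: 14.93
ee_pos: [568.2, 22.4, 117.5]
ee_rot: [-0.206, -3.131, 0.002]
force: [-0.8, 1.3, 0.1]
gripper_width: 0.4
grasp_force: 0.6
```

```bash
cat > look.py <<'E'
from h import *
import sys
s,t=robot.capture('side'),robot.capture('top');o=robot.observe()
z=lambda im,x0,y0,w,h:cv2.resize(im[y0:y0+h,x0:x0+w,::-1],(400,400),interpolation=cv2.INTER_CUBIC)
cv2.imwrite(f'pics/{sys.argv[1]}.png',np.hstack([z(s,230,165,70,70),z(t,235,185,70,70)]))
print(o['t'],o['ee_pos'].round(1),o['force'].round(1))
hsv=cv2.cvtColor(s,cv2.COLOR_RGB2HSV);m=(hsv[...,0]>6)&(hsv[...,0]<20)&(hsv[...,1]>150);m[:180]=0;m[240:]=0;m[:,:245]=0;m[:,285:]=0
ys,xs=np.nonzero(m);print('orange',xs.min(),xs.max(),ys.min(),ys.max(),xs.mean(),ys.mean(),len(xs))
for a in(0,-.2,-.3,-.4,-.45):
    c,sn=np.cos(a),np.sin(a);P=np.array([567,11.3,72])+60*np.array([.132*sn,.991*sn,c]);print(a,proj('side',P)[0].round(1))
E
python3 look.py c7
```

```text
15.0333 [568.2  22.9 117.5] [-0.4  0.5 -0.1]
orange 256 269 198 221 261.9956140350877 208.91666666666666 228
0 [261.3 196.4]
-0.2 [262.3 200.2]
-0.3 [262.8 202.5]
-0.4 [263.3 205. ]
-0.45 [263.5 206.3]
```

Call:
play_rows(deltas="1 0 -4 0 0 0 0;1 0 -4 0 0 0 0;1 0 0 0 0 0 0")

```text
t: 15.28
ee_pos: [567.1, 14.6, 117.4]
ee_rot: [-0.206, -3.131, 0.002]
force: [0.6, 2.8, 0.5]
gripper_width: 0.2
grasp_force: 1.0
```

```bash
python3 look.py c7b | head -2
```

```text
15.3833 [567.2  14.9 117.5] [-0.   1.9  0.4]
orange 256 269 201 221 262.2994923857868 210.15736040609136 197
```

Call:
play_rows(deltas="1 0 -4 0 0 0 0;1 0 -3.5 0 0 0 0;1 0 0 0 0 0 0")

```text
t: 15.63
ee_pos: [566.2, 7.1, 117.5]
ee_rot: [-0.206, -3.132, 0.002]
force: [-0.2, 4.0, -0.2]
gripper_width: -0.2
grasp_force: 1.4
```

```bash
python3 look.py c7c | head -2; python3 -c "
from h import *
F=[]
for i in range(4): robot.capture('side'); F.append(robot.observe()['force'][1])
print(F)"
```

```text
15.7333 [566.3   7.5 117.6] [-0.8  3.3  0.8]
orange 256 269 204 221 262.49397590361446 211.65662650602408 166
[np.float64(2.2591365414854314), np.float64(1.9182303868005581), np.float64(3.6290224997395653), np.float64(2.8108655964028806)]
```

View pics/c7c.png

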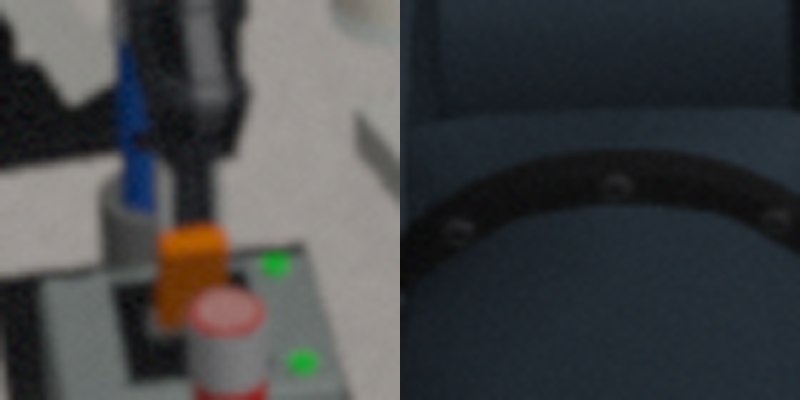

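Call:
play_rows(deltas="1 0 -2 0 0 0 0;1 0 -1 0 0 0 0;1 0 0 0 0 0 0")

```text
t: 16.18
ee_pos: [566.0, 5.5, 117.5]
ee_rot: [-0.206, -3.132, -0.001]
force: [0.8, 10.6, -0.8]
gripper_width: -0.2
grasp_force: 4.7
```

Run:
```python
from h import *
def tops(s):
    hsv=cv2.cvtColor(s,cv2.COLOR_RGB2HSV);m=(hsv[...,0]>6)&(hsv[...,0]<20)&(hsv[...,1]>150);m[:180]=0;m[240:]=0;m[:,:245]=0;m[:,285:]=0
    ys,xs=np.nonzero(m);g=s[185:225,259:266,0].mean(1);return xs.min(),xs.max(),ys.min(),ys.max(),len(xs),g.round().astype(int)
print(tops(cv2.imread('pics/s0.png')[:,:,::-1]))
F=[]
for i in range(6): s=robot.capture('side'); F.append(round(robot.observe()['force'][1],1))
print(tops(s),F,robot.observe()['ee_pos'])
```

```text
(np.int64(256), np.int64(269), np.int64(196), np.int64(220), 272, array([113, 114, 113, 112, 111, 109, 109, 108, 102,  94, 102, 133, 158,
       165, 154, 144, 140, 140, 140, 141, 140, 141, 139, 140, 140, 140,
       140, 139, 139, 140, 139, 139, 138, 138, 135, 119,  90,  65,  50,
        31]))
(np.int64(256), np.int64(269), np.int64(204), np.int64(221), 158, array([ 28,  26,  25,  23,  21,  23,  26,  29,  31,  36,  45,  47,  48,
        50,  49,  49,  50,  49,  54,  79, 126, 162, 174, 171, 154, 125,
       109, 106, 107, 106, 107, 111, 117, 121, 124, 121, 115, 101,  78,
        59])) [np.float64(11.0), np.float64(10.0), np.float64(9.9), np.float64(10.3), np.float64(10.1), np.float64(11.3)] [566.00177344   5.55368957 117.44323831]
```

Call:
play_rows(deltas="1 0 0 0 0 0 0;1 0 0 0 0 0 0;1 0 0 0 0 0 0;1 0 0 0 0 0 0;1 0 0 0 0 0 0;1 0 0 0 0 0 0;1 0 0 0 0 0 0;1 0 0 0 0 0 0;1 0 0 0 0 0 0;1 0 0 0 0 0 0")

```text
t: 17.32
ee_pos: [566.0, 5.6, 117.5]
ee_rot: [-0.206, -3.132, -0.0]
force: [1.4, 10.7, -0.9]
gripper_width: -0.0
grasp_force: 4.5
```

Call:
play_rows(deltas="1 0 0 0 0 0 0;1 0 0 0 0 0 0;1 0 3 0 0 0 0;1 0 4 0 0 0 0;1 0 4 0 0 0 0;1 0 4 0 0 0 0;1 0 4 0 0 0 0;1 0 4 0 0 0 0;1 0 8 0 0 0 0;1 0 8 0 0 0 0")

```text
t: 18.15
ee_pos: [570.9, 43.8, 117.3]
ee_rot: [-0.206, -3.131, 0.002]
force: [0.2, -0.3, 0.3]
gripper_width: -0.2
grasp_force: 0.0
```

Call:
play_rows(deltas="1 0 5 0 0 0 0;1 0 0 -20 0 0 0;1 0 0 -30 0 0 0;1 0 0 -30 0 0 0;1 0 0 -30 0 0 0;1 20 0 -10 0 0 0;1 35 0 0 0 0 0;1 35 0 0 0 0 0;1 35 0 0 0 0 0;1 25 0 0 0 0 0")

```text
t: 18.98
ee_pos: [420.6, 68.5, 237.7]
ee_rot: [-0.205, -3.131, 0.002]
force: [0.4, -0.3, -0.1]
gripper_width: -0.2
grasp_force: 0.0
```

Run:
```python
from h import *
s,t=robot.capture('side'),robot.capture('top')
z=lambda im,x0,y0,w,h:cv2.resize(im[y0:y0+h,x0:x0+w,::-1],(400,600),interpolation=cv2.INTER_CUBIC)
cv2.imwrite('pics/c8.png',np.hstack([z(s,220,150,100,150),z(t,200,165,150,225)])); print(robot.observe()['ee_pos'])
```

```text
[420.41654635  68.62332956 238.04791272]
```

View pics/c8.png

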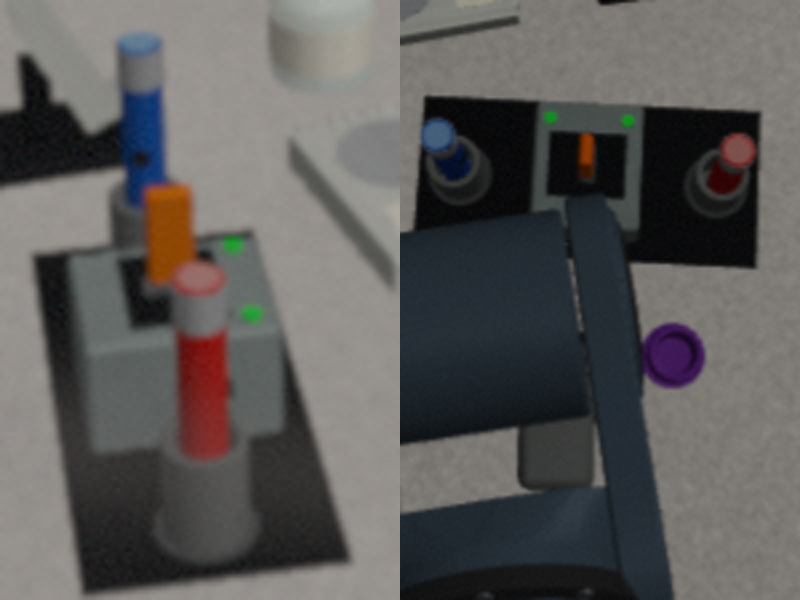

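The picture shows the red torch upright in its cup at side crop (200,360), the toggle back in the middle at (170,235), and the blue torch standing undisturbed at (142,120). I'm handing in.

```bash
python3 -c "
from workcell import robot
print(robot.close_job())"
```

```text
the job is handed in; nothing more can be done
None
```

The job is handed in, but no verdict came back: the red torch stands released in the free cup, the toggle was held against its stop towards that cup for over a second and sprang back to the middle, and the blue torch still stands in its cup.

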